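# Switch on the push light in front of the vase

## Robot

A 6-joint arm with a two-finger parallel gripper is mounted at the origin on the work surface. World frame = base frame: x ahead of the robot, y to its left, z up, the work surface at z = 0. Lengths are in m, angles in rad, forces in N, time in s.
With the tool pointing down it reaches from about 0.375 to 0.75 m from the base axis. Payload 9 kg.
Tool frame: the origin (TCP) lies at the very end of the fingers, on their centre line; the grasp point (between the pads) lies 19 mm behind it; z points along the fingers, y is the direction in which the jaws open and shut (so a half turn about z gives the same grasp; the last joint's range is limited). The gripper opens to 85 mm and grips with 20 to 120 N. Pads are 22 mm wide; open, the fingers measure 114 mm over their backs; the gripper's body (76 mm by 85 mm) begins 54 mm behind the grasp point. The pads swing forward as they close: fully open they stand 13 mm farther back than shut.
Start: joints at [0.958, 0.104, 0.097, 1.564, 0, 1.353], TCP at [0.231, 0.554, 0.231] pointing down, gripper open.
Joint ranges: [-2.99, 2.99], [-0.84, 1.86], [-1.1, 1.16], [-1.84, 2.11], [-1.51, 1.56], [-3.14, 3.14]. Speed limits (rad/s): [2.22, 2.22, 2.57, 3.14, 3.14, 3.14].

## Interface

Orientations are given as a rotation vector (axis times angle).
In Python, from station import bot gives the robot as it stands. The module is installed in compiled form; this text tells all that it offers.
- The arm moves only by the tool jog_arm, never from a script. Its argument "series" is a list of rows, each a list of 7 numbers: the shift along the tool's x, y, z in mm, then the turn, a rotation vector about the tool's x, y, z in rad, then the opening, from 0 (shut) to 1 (fully open). A call has 1 to 10 rows; each row shifts and turns the commanded pose from where the row before left it, along the tool's axes as they then stand; what a row does not reach is not made up. A row lasts 1/10 s, in which the tool goes at most 50 mm and 8.59 degrees, less where a joint would pass 70% of its speed; a pose out of reach is approached as far as the arm can. A call is refused whole if a number of a shift passes 50 or a number of a turn 0.15, either way. A call with a gripper value outside its range is refused whole. The fingers move at their own pace and stop on an object; "squeeze" is the grip in N (left out, the last holds). Time passes only in rows, so rows that do not move let the fingers close. It gives the time, the measured TCP pose, the force and the opening at its end, in the units of the state.
- bot.state(): the state, without advancing time (a new reading comes with each control period).
- bot.read_camera(name): name is "scene" or "top" or "wrist"; returns the picture (384x512x3 uint8, red, green, blue); there is no depth.
- bot.camera_info(name): a dict with "camera_matrix" (3x3 intrinsics, pixels), "position" and "rotation" of the camera in the world. Camera axes: x right, y down, z forward; pixel columns grow to the right and rows downward; lengths in m; the calibration is good to about 2 mm. A picture is of the moment at which its call begins: read the wrist's pose just before it. camera_info takes no time and is no camera call; for the wrist camera it gives the pose at the moment of the call.
- bot.close_job(): hands the job in, once; it reports no verdict.
The state is a dict: "clock": time; "joints": joint angles; "joint_vel": joint speeds; "joint_torque": joint torques, N m; "tool_pos": TCP position; "ee_rot": TCP orientation; "force": force on the tool from outside, world axes, zero at the start; "ft_torque": the same for the moment, N m; "finger_gap": finger opening in m.
Only numpy, scipy, OpenCV 4.12 (cv2) and the standard library are available. Lean on these libraries where they do the work, as an engineer would, in place of code of your own. Each camera call takes 0.05 s, during which the arm holds its last target.

## Task

Switch on the light in front of the white vase: with the fingertips, press its domed lens lightly down until it switches, let it spring back up and withdraw. Do not grasp, shift or lift the light, and leave the two other lights, the display pieces and the shelf with its drawer alone.

Things in the scene. Friction and masses are not known exactly. Their poses are not given: they have to be found in the camera images.
- vase_light_top (a point): The point to press: the top centre of the opal domed lens of the push light in front of the white vase (the light on the robot's side of the vase and a little to its right, 109 to 130 mm from it, centre to centre). It is 26 mm above the shelf and moves down with the lens.
- vase_lens (a joint): How far that lens is pressed down, in m: 0 up, 0.006 fully down. A spring returns it: it starts to move at 2.4 N, switches on at 0.0025 (about 4.8 N), bottoms at 8 N. The whole lens, 62 mm across, is the push button; it rises 13 mm above the rim of the base.
- vase_light: That battery push light: dark round base 77 mm across and 13 mm high with the opal domed lens on it, 26 mm high in all, 140 g, standing loose on the shelf on a rubber foot. Origin: centre of its underside, z up.
- mortar_light: Identical battery push light standing loose on the shelf: dark round base 77 mm across, opal domed lens, 26 mm high in all, its lens also springy. Stands in front of the mortar; leave alone. Origin: centre of its underside.
- jars_light: Identical battery push light standing loose on the shelf: dark round base 77 mm across, opal domed lens, 26 mm high in all, its lens also springy. Stands in front of the two jars; leave alone. Origin: centre of its underside.
- vase: White ceramic vase, 150 mm tall, belly 80 mm across at 45 mm height, neck 26 to 34 mm across. Loose on the shelf. Origin: centre of its underside. It stands left, in the middle or right on the shelf, as do the mortar and the jars.
- mortar: Black granite mortar, 124 mm across the rim, 85 mm high, on the trivet. Origin: centre of its underside.
- pestle: Black granite pestle, 152 mm long, 36 mm thick, lying on the shelf beside the mortar along its own x axis. Origin: under its middle, on the shelf.
- jar_a: Small glass jar with bamboo twist lid, 56 mm across, 85 mm high. Origin: centre of its underside.
- jar_b: The second such jar, about 70 mm from the first. Origin: centre of its underside.
- trivet: Round grey silicone trivet under the mortar, 140 mm across, 7 mm thick, loose on the shelf. Origin: centre of its underside.
- shelf: Fixed oak shelf 270 mm deep (its x) and 900 mm wide (its y); its top face is 150 mm above the worktop, its front edge faces the robot at x = -135 mm in its frame. Origin: on the worktop under the middle of the board; x points away from the robot. Behind it a low tiled wall, 167 mm high; under it a drawer, 522 mm wide.
- tray_front (a joint): Tilt of the drawer's oak front under the shelf, in rad: 0 shut, 0.6 fully tilted out towards the robot about its lower edge; it stays where it is. Its brass knob reaches at most 45 mm beyond the shelf's front edge, about 75 mm above the worktop. Leave alone.
There are look-alikes about, which are no part of the job. Leave any pink look-alike of the vase_light alone. Several things have the shape of the vase; the one meant has the colours described above.

How it is judged:
On the way, in this order (a step that is already met when the one before it is completed fails the run):
1. the fingertips press the lens of the light in front of the vase down to where it switches (2.5 mm or more) (value of joint vase_lens above 0.0025 m and contact force between the fingers and vase_light above 0.5 N), for 0.1 s.
2. the lens is let up again (value of joint vase_lens below 0.0012 m), for 0.1 s.
At the end, for the whole second after the job is handed in: The lens of the vase's light is up again (pressed less than 1.2 mm), that light stands upright and at rest within 8 mm of its start, and the vase, mortar, trivet, pestle, jars and the two other lights are within 8 mm of where they stood, the vase upright (value of joint vase_lens below 0.0012 m and distance of each of vase_light, mortar_light, jars_light, vase, mortar, pestle, jar_a, jar_b, trivet from where it was at the start of the episode below 0.008 m and angle between each of vase_light, vase's own z axis and vertical below 0.1 rad and linear speed of vase_light below 0.01 m/s); the robot touches nothing.
It fails at once if the light in front of the vase is pressed with more than 20 N, or by the arm instead of the fingers (contact force between the fingers and vase_light above 20 N or contact force between the arm and vase_light above 1 N).
It fails at once if the light in front of the vase is shifted by more than 15 mm, tipped or lifted (distance of vase_light from where it was at the start of the episode above 0.015 m or angle between vase_light's own z axis and vertical above 0.2 rad).
It fails at once if another light is touched (over 0.5 N) (contact force between any of the fingers, the arm and mortar_light above 0.5 N or contact force between any of the fingers, the arm and jars_light above 0.5 N).
It fails at once if the vase, mortar, trivet, pestle or a jar is touched (over 0.5 N) (contact force between any of the fingers, the arm and vase above 0.5 N or contact force between any of the fingers, the arm and mortar above 0.5 N or contact force between any of the fingers, the arm and pestle above 0.5 N or contact force between any of the fingers, the arm and jar_a above 0.5 N or contact force between any of the fingers, the arm and jar_b above 0.5 N or contact force between any of the fingers, the arm and trivet above 0.5 N).
It fails at once if the shelf or its drawer is bumped (over 3 N) (contact force between any of the fingers, the arm and shelf above 3 N).
It also fails if it takes over 32 s, if anything falls off the work surface, if the arm or the gripper's body presses on something with over 40 N, if the wrist force passes 120 N, or if a joint passes its speed limit or range.

## Working session

There is one attempt and no reset: what is moved stays moved. The work goes in short steps, Python scripts to look and compute and a tool call to move; the robot and the scene stay as the last step left them, time stands still between calls to the robot, and variables do not carry over. Pictures are saved under pics/ and viewed, and the job is handed in when it is done.

Besides the shell and the picture viewer there is one more tool, called as name(argument=value, ...) on one line, values as JSON. jog_arm: Moves the arm, as the interface text tells. Its arguments: {"type":"object","properties":{"series":{"type":"array"},"squeeze":{"type":"number"}},"required":["series"]}

```bash
mkdir -p pics; python3 - <<'E'
from station import bot
import cv2
for n in("scene","top","wrist"):
    i=bot.camera_info(n); print(n,i)
    cv2.imwrite(f"pics/{n}0.png",bot.read_camera(n)[:,:,::-1])
print(bot.state())
E
```

```text
scene {'camera_matrix': array([[356.6415189 ,   0.        , 260.50623649],
       [  0.        , 356.6415189 , 187.98574051],
       [  0.        ,   0.        ,   1.        ]]), 'position': array([0.84304673, 0.61637064, 0.86723   ]), 'rotation': array([-0.70997859, -2.65843293,  1.04269609])}
top {'camera_matrix': array([[409.16571415,   0.        , 257.65681057],
       [  0.        , 409.16571415, 196.47914078],
       [  0.        ,   0.        ,   1.        ]]), 'position': array([0.40986786, 0.04407432, 1.27450519]), 'rotation': array([-2.21675418,  2.16435404, -0.07517419])}
wrist {'camera_matrix': array([[295.76641255,   0.        , 254.61925428],
       [  0.        , 295.76641255, 195.11056575],
       [  0.        ,   0.        ,   1.        ]]), 'position': array([0.17008862, 0.57953021, 0.37393923]), 'rotation': array([2.42350481, 1.61684764, 0.21509684])}
{'clock': 0.15, 'joints': array([9.58313345e-01, 1.04557662e-01, 9.66855498e-02, 1.56390920e+00,
       7.49882770e-06, 1.35314104e+00]), 'joint_vel': array([ 0.00038469, -0.00258421,  0.00319104, -0.00054768, -0.00045416,
        0.00213986]), 'joint_torque': array([ 2.69758631e-03, -5.57355452e+01,  5.04007137e+01,  1.25460423e-02,
       -2.58514265e-04, -4.92931315e-05]), 'tool_pos': array([0.23061106, 0.55364947, 0.23072429]), 'ee_rot': array([-6.16094036e-01, -3.08017725e+00,  1.41090624e-03]), 'force': array([-0.07403138,  0.4361964 , -0.38493452]), 'ft_torque': array([-0.06162472,  0.01381269, -0.02423148]), 'finger_gap': 0.08543666298109508}
```

View pics/scene0.png

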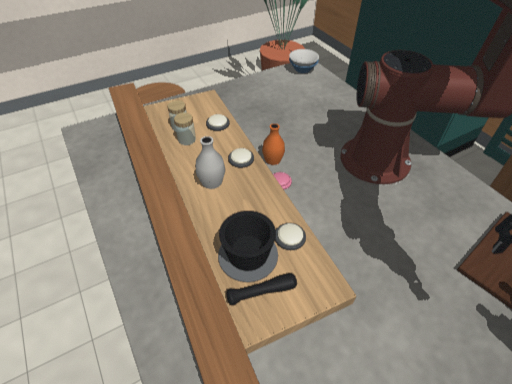

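View pics/top0.png

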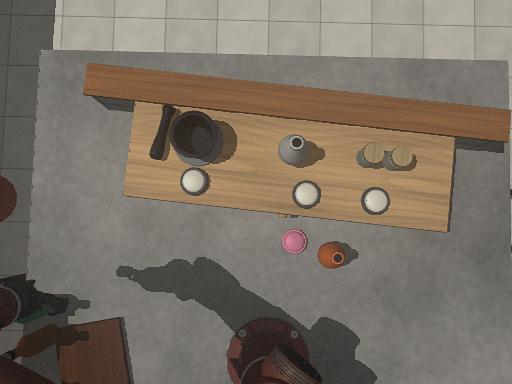

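View pics/wrist0.png

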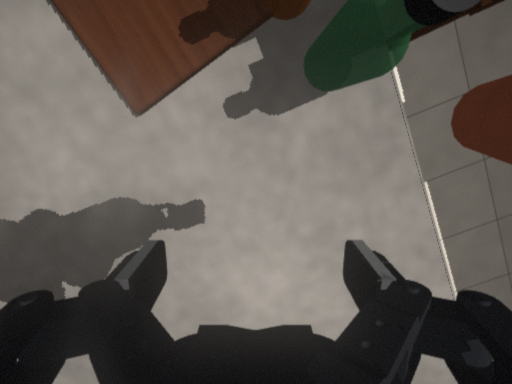

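The top view shows white lights at about (194,181), (306,194) and (375,200), a pink one at (294,241), a white vase at (293,150) and an orange vase at (332,255). The light that fits is (306,194) in top and (241,157) in scene: it is white, on the robot's side of the white vase and a little to its right. The other two white lights stand in front of the mortar and the jars.

```bash
cat > h.py <<'E'
import numpy as np,cv2
from scipy.spatial.transform import Rotation as R
from station import bot
def ray(n,uv):
    i=bot.camera_info(n);K=i["camera_matrix"]
    d=R.from_rotvec(i["rotation"]).apply(np.linalg.solve(K,[uv[0],uv[1],1]));return i["position"],d/np.linalg.norm(d)
def plane(n,uv,z):
    o,d=ray(n,uv);return o+d*(z-o[2])/d[2]
def tri(a,b):
    (o1,d1),(o2,d2)=ray("scene",a),ray("top",b)
    s=np.linalg.lstsq(np.c_[d1,-d2],o2-o1,rcond=None)[0]
    p,q=o1+s[0]*d1,o2+s[1]*d2;return (p+q)/2,np.linalg.norm(p-q)
def white(f,th=150):
    im=cv2.imread(f);hsv=cv2.cvtColor(im,cv2.COLOR_BGR2HSV)
    m=cv2.inRange(hsv,(0,0,th),(180,60,255))
    n,l,s,c=cv2.connectedComponentsWithStats(m)
    return [(c[k].round(1),s[k].tolist()) for k in range(1,n) if 100<s[k][4]<900]
E
python3 - <<'E'
from h import *
for f in("scene","top"):
    for th in (175,):
        for c in white(f"pics/{f}0.png",th): print(f,th,c)
a=cv2.imread("pics/scene0.png")[110:200,180:300];b=cv2.imread("pics/top0.png")[120:220,245:365]
cv2.imwrite("pics/crop0.png",np.hstack([cv2.resize(a,(400,300),interpolation=2),cv2.resize(b,(360,300),interpolation=2)]))
E
```

```text
scene 175 (array([305.9,  15.2]), [294, 0, 22, 29, 347])
scene 175 (array([321.1,  46. ]), [294, 36, 55, 27, 234])
scene 175 (array([248.3,  60.5]), [232, 49, 29, 27, 318])
scene 175 (array([302.6,  55. ]), [289, 49, 30, 14, 270])
scene 175 (array([217.3, 119.7]), [209, 114, 18, 12, 173])
scene 175 (array([240.9, 154.9]), [231, 148, 20, 15, 237])
scene 175 (array([210.8, 159.9]), [206, 153, 10, 16, 107])
scene 175 (array([290.4, 233.9]), [279, 223, 24, 22, 394])
top 175 (array([143. ,   8.3]), [116, 0, 50, 18, 706])
top 175 (array([246.7,   9.5]), [219, 0, 49, 20, 771])
top 175 (array([350.3,  10.6]), [322, 0, 49, 23, 800])
top 175 (array([455.6,  11.7]), [425, 0, 49, 25, 679])
top 175 (array([56.9, 32.9]), [53, 17, 9, 33, 219])
top 175 (array([79.6, 38.8]), [71, 30, 19, 20, 134])
top 175 (array([192.3, 180.5]), [183, 171, 20, 20, 319])
top 175 (array([305.4, 193.6]), [296, 183, 21, 22, 339])
top 175 (array([375.2, 200.4]), [365, 190, 21, 22, 345])
```

View pics/crop0.png

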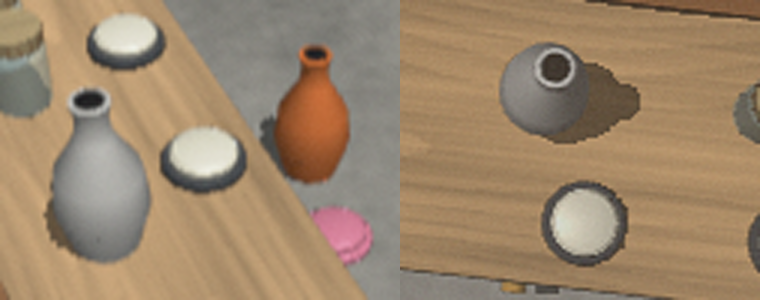

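The crop shows the target light, white lens with a dark rim, in front of and slightly right of the white vase. The orange vase and the pink light are off the shelf.

```bash
python3 - <<'E'
from h import *
for c,t in (((240.9,156.),(305.7,193.9)),((217.3,120.5),(375.3,200.6)),((290.4,235),(193.3,181))):
    print(tri(c,t),plane("top",t,.17),plane("scene",c,.17))
print("vase mouth",tri((207,141.),(296.5,142.5)), plane("top",(296.5,142.5),.30))
print("shelf corners",[plane("top",p,.15).round(3) for p in((124,195),(448,231),(136,100))])
print("orange",plane("top",(338,258),.15),plane("top",(295,241),.02))
s=bot.state();print(R.from_rotvec(s["ee_rot"]).as_matrix().round(3))
i=bot.camera_info("wrist");Rt=R.from_rotvec(s["ee_rot"])
print(Rt.inv().apply(i["position"]-s["tool_pos"]),(Rt.inv()*R.from_rotvec(i["rotation"])).as_matrix().round(3))
E
```

```text
(array([ 0.49207905, -0.09089413,  0.15980534]), np.float64(0.0001443302611538295)) [ 0.49126699 -0.08962007  0.17      ] [ 0.49719156 -0.08074916  0.17      ]
(array([ 0.47837951, -0.28115494,  0.1609661 ]), np.float64(0.0004530622419963445)) [ 0.47763123 -0.27839159  0.17      ] [ 0.48321009 -0.26984203  0.17      ]
(array([0.52025328, 0.21770511, 0.15654476]), np.float64(8.001502090387897e-05)) [0.51895595 0.21559112 0.17      ] [0.52633329 0.22527657 0.17      ]
vase mouth (array([ 0.60608653, -0.05006198,  0.29256513]), np.float64(0.0014295092554737904)) [ 0.60523129 -0.04971039  0.3       ]
shelf corners [array([0.478, 0.408, 0.15 ]), array([ 0.4  , -0.484,  0.15 ]), array([0.744, 0.386, 0.15 ])]
orange [ 0.31944296 -0.18309836  0.15      ] [ 0.35742373 -0.07744173  0.02      ]
[[-0.923  0.385 -0.001]
 [ 0.385  0.923 -0.001]
 [ 0.    -0.001 -1.   ]]
[ 0.06584744  0.00049514 -0.14330484] [[ 0.001 -0.965 -0.262]
 [ 1.     0.     0.001]
 [-0.001 -0.262  0.965]]
```

jog_arm(series=[[-20,-20,-40,0,0,0,0],[-30,-30,-25,0,0,0,0],[-35,-35,-5,0,0,0,0],[-35,-35,0,0,0,0,0],[-35,-35,0,0,0,0,0],[-35,-35,0,0,0,0,0],[-35,-35,0,0,0,0,0],[-35,-35,0,0,0,0,0],[-35,-35,0,0,0,0,0],[-35,-35,0,0,0,0,0]], squeeze=20)

```text
clock: 1.15
tool_pos: [0.4087, 0.1204, 0.3013]
ee_rot: [0.616, 3.08, 0.0]
force: [1.4, 0.6, -0.1]
finger_gap: -0.0
```

jog_arm(series=[[-34,-34,0,0,0,0,0],[-34,-34,0,0,0,0,0],[-32,-34,0,0,0,0,0],[-30,-30,0,0,0,0,0],[-15,-18,0,0,0,0,0],[0,0,0,0,0,0,0],[0,0,0,0,0,0,0]])

```text
clock: 1.85
tool_pos: [0.4844, -0.072, 0.301]
ee_rot: [-0.618, -3.079, -0.001]
force: [-0.1, 0.7, 0.2]
finger_gap: -0.0001
```

```bash
python3 - <<'E'
from h import *
s=bot.state();print(s["tool_pos"],s["force"])
im=bot.read_camera("wrist")[:,:,::-1];cv2.imwrite("pics/w1.png",im)
for th in(140,175): print([c for c in white("pics/w1.png",th)])
n,l,st,c=cv2.connectedComponentsWithStats(cv2.inRange(cv2.cvtColor(im,cv2.COLOR_BGR2HSV),(0,0,170),(180,60,255)))
for k in range(1,n):
    if st[k][4]>200: print(c[k],st[k],plane("wrist",c[k],.17))
E
```

```text
[ 0.48437924 -0.07197534  0.30097052] [-0.11692081  0.65997715  0.16580881]
[(array([355.4, 323.1]), [345, 312, 22, 24, 235])]
[]
[241.49788434 200.14880113] [ 212  171   60   59 2836] [ 0.49243498 -0.08758132  0.17      ]
```

View pics/w1.png

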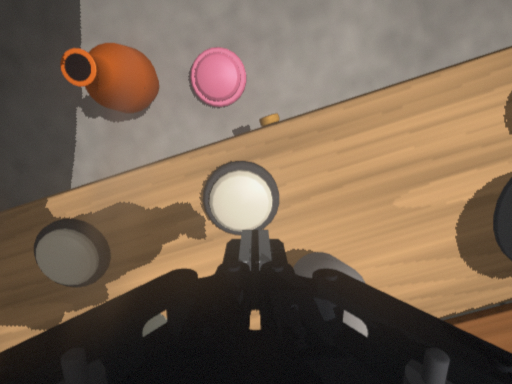

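The wrist view shows the white lens at (241,200), just ahead of the shut fingertips, and the pink light at (218,77). The orange vase is at about (110,75), and the jars' light is in shadow at (70,252).

jog_arm(series=[[-7,-6,10,0,0,0,0],[-7,-7,30,0,0,0,0],[0,0,30,0,0,0,0],[0,0,10,0,0,0,0],[0,0,0,0,0,0,0],[0,0,0,0,0,0,0]])

```text
clock: 2.5
tool_pos: [0.4928, -0.0891, 0.2224]
ee_rot: [0.615, 3.08, -0.0]
force: [0.0, -0.5, 0.3]
finger_gap: -0.0
```

```bash
python3 - <<'E'
from h import *
s=bot.state();print(s["tool_pos"],s["force"])
im=bot.read_camera("wrist")[:,:,::-1];cv2.imwrite("pics/w2.png",im)
n,l,st,c=cv2.connectedComponentsWithStats(cv2.inRange(cv2.cvtColor(im,cv2.COLOR_BGR2HSV),(0,0,150),(180,60,255)))
for k in range(1,n):
    if st[k][4]>200: print(c[k],st[k],plane("wrist",c[k],.17))
cv2.imwrite("pics/s2.png",bot.read_camera("scene")[:,:,::-1][100:220,160:320].repeat(4,0).repeat(4,1))
E
```

```text
[ 0.49282361 -0.08909705  0.22241336] [ 0.0354285  -0.51026441  0.28087492]
[261.61787289  81.03046515] [   59     0   373   174 20187] [ 0.41563167 -0.05160717  0.17      ]
[256.90118203 203.17186761] [ 211  170   86   72 4230] [ 0.48782137 -0.08458541  0.17      ]
```

View pics/w2.png

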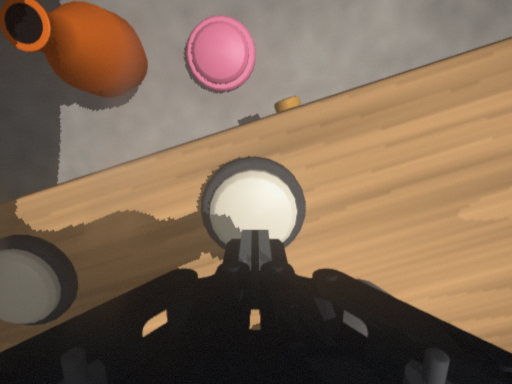

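View pics/s2.png

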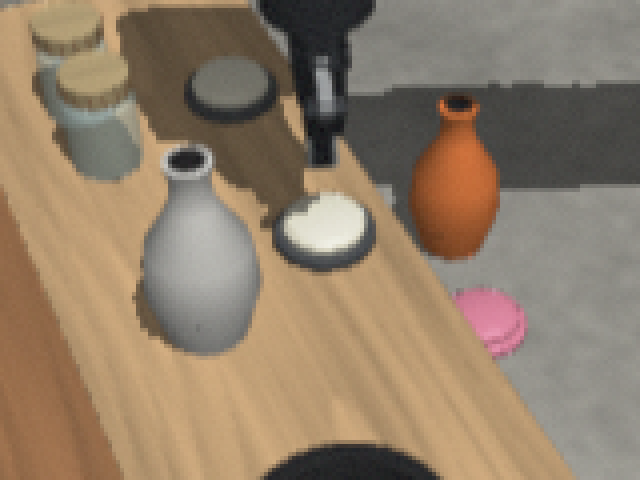

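The view at the lower height shows the light centred near (253,209), with the fingertips over its near edge in the picture. Next I fit circles to get the centre and height.

```bash
python3 - <<'E'
from h import *
for p in((253,213),(253,209)): print(plane("wrist",p,.163),plane("wrist",p,.17))
im=cv2.imread("pics/w2.png");m=cv2.inRange(cv2.cvtColor(im,cv2.COLOR_BGR2HSV),(0,0,110),(180,70,255))
c=max(cv2.findContours(m[150:260,190:320],cv2.RETR_EXTERNAL,cv2.CHAIN_APPROX_NONE)[0],key=cv2.contourArea)[:,0]+[190,150]
h=c[c[:,1]<215];x=h[:,0].astype(float);y=h[:,1].astype(float)
q=np.linalg.lstsq(np.c_[2*x,2*y,np.ones(len(x))],x*x+y*y,rcond=None)[0];r=np.sqrt(q[2]+q[0]**2+q[1]**2);print("lens circle",q[:2],r,len(h))
o2,d2=ray("wrist",q[:2])
print(plane("wrist",q[:2],.166))
# first wrist view pose from tool->cam offset
s=bot.state();i=bot.camera_info("wrist")
# same orientation; camera shifted with tcp
o1=i["position"]+np.array([.48437924,-.07197534,.30097052])-s["tool_pos"]
d1=R.from_rotvec(i["rotation"]).apply(np.linalg.solve(i["camera_matrix"],[241.5,200.1,1]));
t=np.linalg.lstsq(np.c_[d1,-d2],o2-o1,rcond=None)[0];print("two wrist",o1+t[0]*d1,o2+t[1]*d2)
(o3,d3)=ray("top",(305.7,193.9));t=np.linalg.lstsq(np.c_[d3,-d2],o2-o3,rcond=None)[0];print("top+w2",o3+t[0]*d3,o2+t[1]*d2)
Rt=R.from_rotvec(s["ee_rot"]);print(Rt.inv().apply([.492,-.088,.176]-s["tool_pos"])*1000)
E
```

```text
[ 0.49574968 -0.09091946  0.163     ] [ 0.4935629  -0.08997396  0.17      ]
[ 0.49294131 -0.08974806  0.163     ] [ 0.4908513  -0.08884293  0.17      ]
lens circle [253.38499529 212.79742066] 43.718166811791285 129
[ 0.4947773  -0.09020199  0.166     ]
two wrist [ 0.49176553 -0.0877303   0.17378065] [ 0.49224354 -0.08911851  0.17411524]
top+w2 [ 0.49056861 -0.08847302  0.1794763 ] [ 0.49057223 -0.08840383  0.17946819]
[ 1.74654171  0.8011642  46.98153284]
```

jog_arm(series=[[0,0,15,0,0,0,0],[0,0,15,0,0,0,0],[0,0,8,0,0,0,0],[0,0,2,0,0,0,0],[0,0,0,0,0,0,0],[0,0,0,0,0,0,0]])

```text
clock: 3.2
tool_pos: [0.4927, -0.0893, 0.1816]
ee_rot: [0.616, 3.08, 0.0]
force: [0.1, -0.1, 0.3]
finger_gap: 0.0
```

jog_arm(series=[[0,0,1,0,0,0,0],[0,0,1,0,0,0,0],[0,0,1,0,0,0,0],[0,0,1,0,0,0,0],[0,0,0,0,0,0,0],[0,0,0,0,0,0,0]])

```text
clock: 3.8
tool_pos: [0.4925, -0.0893, 0.1773]
ee_rot: [-0.616, -3.081, -0.0]
force: [0.2, -0.2, 0.0]
finger_gap: 0.0002
```

jog_arm(series=[[0,0,1,0,0,0,0],[0,0,1,0,0,0,0],[0,0,0,0,0,0,0],[0,0,0,0,0,0,0]])

```text
clock: 4.2
tool_pos: [0.4927, -0.0893, 0.1756]
ee_rot: [0.616, 3.08, -0.0]
force: [-0.0, 0.1, 2.7]
finger_gap: -0.0
```

Contact at z of about 0.176, as the text says. I keep pressing in small steps.

jog_arm(series=[[0,0,1,0,0,0,0],[0,0,1,0,0,0,0],[0,0,0,0,0,0,0]])

```text
clock: 4.5
tool_pos: [0.4926, -0.0893, 0.1734]
ee_rot: [0.616, 3.08, 0.0]
force: [-1.1, -0.3, 4.4]
finger_gap: -0.0004
```

jog_arm(series=[[0,0,1,0,0,0,0],[0,0,0.5,0,0,0,0],[0,0,0,0,0,0,0],[0,0,0,0,0,0,0],[0,0,0,0,0,0,0]])

```text
clock: 5.0
tool_pos: [0.4927, -0.0893, 0.1721]
ee_rot: [0.616, 3.08, -0.0]
force: [-0.8, -0.5, 5.7]
finger_gap: -0.0002
```

jog_arm(series=[[0,0,0.5,0,0,0,0],[0,0,0,0,0,0,0],[0,0,0,0,0,0,0]])

```text
clock: 5.3
tool_pos: [0.4927, -0.0893, 0.1716]
ee_rot: [0.616, 3.08, -0.0]
force: [-1.0, -0.1, 6.3]
finger_gap: -0.0002
```

```bash
python3 - <<'E'
from h import *
cv2.imwrite("pics/w3.png",bot.read_camera("wrist")[:,:,::-1])
for _ in range(3): print(bot.state()["force"],bot.state()["tool_pos"]); bot.read_camera("top")
E
```

```text
[-0.69993172  0.18681944  6.22689541] [ 0.49266065 -0.08931402  0.17159811]
[-1.53364262  0.74838071  6.25999019] [ 0.49267064 -0.08933202  0.17161218]
[-0.57306559  0.78056101  7.06751498] [ 0.49264691 -0.08931018  0.17162241]
```

View pics/w3.png

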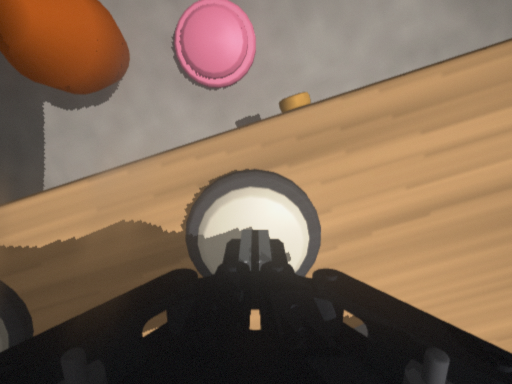

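The fingertips rest mid-lens at about (257,240), pressing steadily with 6.3 N at about 4 mm of travel. Now I release slowly and withdraw.

jog_arm(series=[[0,0,-2,0,0,0,0],[0,0,-2,0,0,0,0],[0,0,-2,0,0,0,0],[0,0,-4,0,0,0,0],[0,0,0,0,0,0,0],[0,0,-15,0,0,0,0],[0,0,-30,0,0,0,0],[0,0,-40,0,0,0,0],[0,0,-40,0,0,0,0],[0,0,0,0,0,0,0]])

```text
clock: 6.5
tool_pos: [0.494, -0.0899, 0.3129]
ee_rot: [0.614, 3.073, -0.003]
force: [0.3, 0.4, -0.1]
finger_gap: 0.0003
```

jog_arm(series=[[25,25,0,0,0,0,0],[30,30,0,0,0,0,0],[30,30,0,0,0,0,0],[30,30,0,0,0,0,0],[30,30,0,0,0,0,0],[15,15,0,0,0,0,0],[0,0,0,0,0,0,0],[0,0,0,0,0,0,0]])

```text
clock: 7.3
tool_pos: [0.4064, 0.12, 0.3067]
ee_rot: [0.614, 3.08, -0.0]
force: [0.1, -0.9, -1.0]
finger_gap: -0.0002
```

```bash
python3 - <<'E'
from h import *
s=bot.state();print(s["clock"],s["tool_pos"],s["force"])
for n in("scene","top"):
    cv2.imwrite(f"pics/{n}9.png",bot.read_camera(n)[:,:,::-1])
    for f in("0","9"):print(n,f,[c[0] for c in white(f"pics/{n}{f}.png",175)])
cv2.imwrite("pics/end.png",np.vstack([cv2.imread("pics/top0.png")[50:280,80:],cv2.imread("pics/top9.png")[50:280,80:]]))
E
```

```text
7.3 [0.40640511 0.12001603 0.3066659 ] [ 0.0602847  -0.87357187 -0.97445346]
scene 0 [array([305.9,  15.2]), array([321.1,  46. ]), array([248.3,  60.5]), array([302.6,  55. ]), array([217.3, 119.7]), array([240.9, 154.9]), array([210.8, 159.9]), array([290.4, 233.9])]
scene 9 [array([248.3,  60.5]), array([298.5,  54.8]), array([217.2, 119.6]), array([240.7, 155. ]), array([211.1, 160.7]), array([290.4, 233.8])]
top 0 [array([143. ,   8.3]), array([246.7,   9.5]), array([350.3,  10.6]), array([455.6,  11.7]), array([56.9, 32.9]), array([79.6, 38.8]), array([192.3, 180.5]), array([305.4, 193.6]), array([375.2, 200.4])]
top 9 [array([88.6,  7.6]), array([510.5, 154. ]), array([192.4, 178.8]), array([305.6, 193.8]), array([375.4, 200.3])]
```

View pics/end.png

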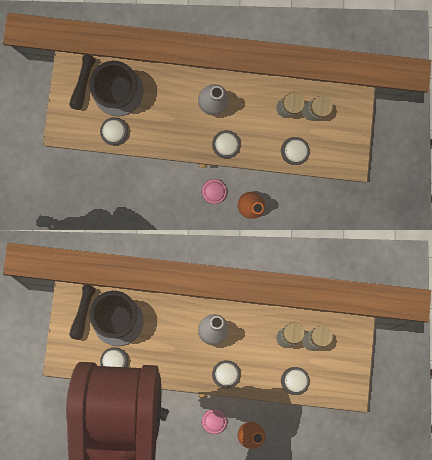

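The before and after pictures match: the target lens is at (305.4,193.6) before and (305.6,193.8) after. The mortar light is only partly hidden by the arm in the top view, and the scene view shows it unmoved. The arm is clear.

```bash
python3 -c "
from station import bot
print(bot.close_job())"
```

```text
the job is handed in; nothing more can be done
None
```

I pressed the light in front of the white vase with the shut fingertips, let its lens spring back, withdrew and handed the job in; no verdict was reported.

- **Press:** contact came at z of about 0.176 m, matching the stated height. I pressed about 4 mm and held it there with 6 to 7 N, above the 4.8 N switching force and well below 20 N. Lens travel is inferred from tool height and force. The light gave no visible glow in the wrist picture while pressed, so I did not see it switch.
- **Final checks:** all three white lights are within 0.3 px of where they stood in the scene view. In the top view the target and the jars' light agree to the same margin, and the mortar's light was partly hidden by the arm. The vase, mortar, pestle and jars look unmoved, though I compared those by eye only. The arm ended clear, with only about 1 N on the force sensor, near its noise level.
- **Disagreement:** the first scene-plus-top triangulation put the lens about 10 mm too low. The two wrist views gave 0.174 m and contact agreed with that, so I used those.

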